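Centre-punch the drill spot on a brass bracket blank

TASK

Mark the drill spot on the brass bracket blank: push the blank square against the fence of the marking stand, slide it along until its scribed crossing lies right under the punch point, then press the punch's brass cap straight down until you feel the spring snap, and let it up again. Ease off as soon as it snaps instead of bearing down hard on it, never let it snap anywhere but on the crossing, leave the blank lying marked under the raised punch, and do not disturb the other things on the bench.

Things in the scene. Friction and masses are not known exactly. Their poses are not given: they have to be found in the camera images.
- stand: Bench marking stand, bolted down. Origin on the bench straight below the punch axis; x axis away from the robot to fence and pillar, y along the fence (to the robot's left), z up. Dark green base x -55 to +95, y -200 to +100 mm; on it a bright steel anvil plate, top 30 mm above the bench (x -51 to +33, y -195 to +95 mm). Pillar 28 mm thick, 189 mm high, at x = +70 mm.
- fence (a point): Middle of the top front edge of the fence, a steel bar 10 mm high on the anvil plate, y -190 to +90 mm of the stand. Its face towards the robot is the plane x = +18 mm of the stand. Behind it, on the pillar's +y side, a clamp lever with a ball reaches to y = +66 mm of the stand, height 150 mm.
- guide (a point): Top centre of the round guide head (36 mm diameter, 78 to 122 mm above the bench) at the end of the pillar's arm, on the punch axis; fixed; 42 mm free below it above a blank. Over it stands the punch's flat brass palm cap, 25 mm diameter, 20 mm high, which moves only straight down. At rest its top is 50 to 60 mm above this point, as far as it happens to be screwed in: find it by touch.
- point (a point): Tip of the steel punch point, on the punch axis; at rest 41 mm above the bench, 5 mm above the blank. Pressed, the cap resists from about 4 N, rising 1 N per mm; a hidden trigger trips at an unknown 8 to 19 N, 5 to 13 mm down: the point, until then lowered some 2 mm, jumps onto the blank and the force drops at once by 3 to 5 N. 15 mm down the cap is solid. Let up, it rises and cocks itself.
- blank: Loose brass bracket blank, 36 mm (x) x 160 mm (y) x 6 mm, 0.29 kg, lying flat on the anvil plate, off to the -y side of the punch and up to 22 mm away from the fence, a little askew. Origin at the middle of its underside; y along its length.
- crossing (a point): The scribed crossing of dark lines with a blue ring around it, on the top face of the blank, on its long centre line, 25 mm from its middle towards +y of the blank (105 mm from its -y end). With the blank against the fence the crossing is on the line that passes below the punch axis.
- jar: Glass jar with white lid, 68 mm diameter, 105 mm high, standing near the stand; bystander. Origin at the centre of its foot.
- tin: Dark open iron tin 75 x 110 x 45 mm; bystander. Origin at the centre of its underside.
- file: Hand file with dark wooden handle, 260 mm long, 27 mm high, lying on the bench on the robot's side of the stand; bystander. Origin below the joint of handle and blade.
- charcoal: Black charcoal soldering block 62 x 125 x 34 mm lying on a 25 mm thick fire brick behind the stand; bystander. Origin at the centre of its underside.

How it is judged:
By the outcome, as a careful person would: the job done as asked, in the order asked, and still so for the second after the job is handed in, with the robot touching nothing.
It also fails if it takes over 64 s, if anything falls off the work surface, if the arm or the gripper's body presses on something with over 40 N, if the wrist force passes 120 N, or if a joint passes its speed limit or range.

ROBOT

A 6-joint arm with a two-finger parallel gripper is mounted at the origin on the work surface. World frame = base frame: x ahead of the robot, y to its left, z up, the work surface at z = 0. Lengths are in mm, angles in rad, forces in N, time in s.
With the tool pointing down it reaches from about 400 to 925 mm from the base axis. Payload 12.5 kg.
Tool frame: the origin (TCP) lies at the very end of the fingers, on their centre line; the grasp point (between the pads) lies 19 mm behind it; z points along the fingers, y is the line along which they close (so a half turn about z gives the same grasp; the last joint's range is limited). The gripper opens to 95 mm and grips with 3 to 60 N. Pads are 20 mm wide; open, the fingers measure 119 mm over their backs; the gripper's body (75 mm by 180 mm) begins 59 mm behind the grasp point.
Start: joints at [1.202, 0.491, 1.559, -0, 1.092, -0.106], TCP at [162.348, 603.564, 214.661] pointing down, gripper open.
Joint ranges: [-3.1, 3.1], [-0.84, 2.19], [0.05, 2.79], [-1.13, 4.28], [0.06, 2.93], [-2.69, 2.69]. Speed limits (rad/s): [2.22, 2.22, 2.79, 3.14, 3.14, 3.14].

INTERFACE

Orientations are given as [roll, pitch, yaw] about the fixed x, y, z axes, in that order (R = Rz(yaw) Ry(pitch) Rx(roll)).
In Python, from cell import state, imaging, env, spot_in, mark_of gives the robot as it stands. The module is installed in compiled form; this text tells all that it offers.
- The arm moves only by the tool step_arm, never from a script. Its argument "increments" is a list of rows, each an object with "slide": the shift along the tool's x, y, z in m, a list of three; "roll": the turn about the tool's z in rad. A call has 1 to 5 rows; each row is the pose to reach, as a shift and turn from the pose commanded when the call began, along the tool's axes at that moment; what a row does not reach only later rows make up. A row lasts 1/8 s, in which the tool goes at most 62.5 mm and 10.7 degrees, less where a joint would pass 70% of its speed; a pose out of reach is approached as far as the arm can. A call with a gripper value outside its range is refused whole. "fingers" is the opening, from 0 (shut) to 1 (fully open), set as the call begins (left out, the last holds). The fingers move at their own pace and stop on an object; the grip force is fixed at half the most. Time passes only in rows, so rows that repeat a pose let the fingers close. It gives the time, the measured TCP pose, the force, the opening and the grip force at its end, in the units of the state.
- state(): the state, without advancing time (a new reading comes with each control period).
- imaging.read_camera(name): name is "side" or "top"; returns a dict with "color" (420x560x3 uint8, red, green, blue), "z_map" (420x560 float32, mm along the optical axis (not along the pixel's ray), 0 where there is no reading), "intrinsics" (3x3 intrinsics, pixels), "camera_from_world" (4x4, takes a point from world to camera coordinates). Camera axes: x right, y up, looking along -z (the intrinsics and any distortion apply to the point x, -y, -z); pixel columns grow to the right and rows downward; lengths in mm; the calibration is good to about 2 mm. A picture is of the moment at which its call begins.
- env.job_done(): hands the job in; it is judged then, once.
Trained networks look in the newest picture that a camera, given by its name, has taken for a name from the list of things; names that differ only in an ending like _2 or _b are one class to them, and where a whole thing is asked for, a point or a joint stands for the part that bears it (a point fixed in the world has none). Each returns a list of dicts, best first, with "confidence" (0 to 1); they miss things now and then, are a little off and sometimes report something else, mostly with a low value. They report only what shows in the picture. A call takes as long as a camera call.
- spot_in(camera, target): "bbox" ([left, top, right, bottom] in pixels, round what is visible of it).
- mark_of(camera, target): "uv" ([column, row] in pixels: a listed point, or the origin of a listed thing).
The state is a dict: "t": time; "joints": joint angles; "qvel": joint speeds; "tau": joint torques, N m; "eef_pos": TCP position; "tcp_rot": TCP orientation; "ft_force": force on the tool from outside, world axes, zero at the start; "moment": the same for the moment, N m; "opening": opening from 0.0 (shut) to 1.0 (fully open); "grip_force": force on a finger pad.
Only numpy, scipy, OpenCV 4.12 (cv2) and the standard library are available. Lean on these libraries where they do the work, as an engineer would, in place of code of your own. Each camera call takes 0.05 s, during which the arm holds its last target. There are 200 camera calls.

## Working session

There is one attempt and no reset: what is moved stays moved. The work goes in short steps, Python scripts to look and compute and a tool call to move; the robot and the scene stay as the last step left them, time stands still between calls to the robot, and variables do not carry over. Pictures are saved under pics/ and viewed, at most 10 in all, crops included, and the job is handed in when it is done.

Besides the shell and the picture viewer there is one more tool, called after "Call:" in YAML: its name, and indented under it one key for each argument. step_arm: Moves the arm, as the interface text tells. Its arguments: {"type":"object","properties":{"increments":{"type":"array"},"fingers":{"type":"number"}},"required":["increments"]}

```bash
mkdir -p pics; cat > h.py <<'E'
import numpy as np, cv2
from cell import state, imaging, env, spot_in, mark_of
def cam(n):
    d=imaging.read_camera(n); d['name']=n; return d
def save(d,f,crop=None,s=1):
    im=d['color'][:,:,::-1]
    if crop: l,t,r,b=crop; im=im[t:b,l:r]
    cv2.imwrite('pics/'+f,cv2.resize(im,None,fx=s,fy=s,interpolation=cv2.INTER_CUBIC))
def ray(d,uv):
    T=np.array(d['camera_from_world']);K=np.array(d['intrinsics'])
    p=np.linalg.inv(K)@[uv[0],uv[1],1]; p=np.array([p[0],-p[1],-p[2]])
    R=T[:3,:3];o=-R.T@T[:3,3]; return o,R.T@p
def at_z(d,uv,z):
    o,v=ray(d,uv); return o+v*(z-o[2])/v[2]
def at_depth(d,uv):
    o,v=ray(d,uv); u,w=int(round(uv[0])),int(round(uv[1]))
    return o+v*d['z_map'][w,u]
def proj(d,P):
    T=np.array(d['camera_from_world']);K=np.array(d['intrinsics'])
    c=T[:3,:3]@np.asarray(P,float)+T[:3,3]; q=K@[c[0],-c[1],-c[2]]; return q[:2]/q[2]
E
cat > a.py <<'E'
from h import *
np.set_printoptions(precision=1,suppress=True)
Z=dict(stand=0,fence=40,guide=122,point=41,blank=30,crossing=36,jar=0,tin=0,file=0,charcoal=25)
s=state();print(s['t'],s['eef_pos'],s['tcp_rot'],s['ft_force'])
for n in('top','side'):
    d=cam(n);save(d,n+'0.png',s=1.4)
    o,_=ray(d,(280,210));print(n,'cam at',o)
    for k,z in Z.items():
        m=mark_of(n,k)[:2]; 
        for q in m: print(k,round(q['confidence'],2),np.array(q['uv']),'atz',at_z(d,q['uv'],z),'dep',at_depth(d,q['uv']))
E
python3 a.py
```

```text
0.0 [162.2 603.3 214.1] [-3.1 -0.   2.9] [-0.3  0.1  0. ]
top cam at [531.7  98.9 752.1]
stand 0.8 [296.3 219.1] atz [579.3  63.4   0. ] dep [568.1  71.8 177.8]
fence 0.86 [323.8 214.4] atz [586.   14.7  40. ] dep [586.8  13.5  29.9]
fence 0.64 [356.4 228.3] atz [561.  -45.3  40. ] dep [561.2 -46.2  35.5]
guide 0.94 [296.2 217.6] atz [574.1  69.4 122. ] dep [570.3  72.  178. ]
point 0.32 [343.2 227.2] atz [562.7 -20.8  41. ] dep [562.9 -21.7  36.1]
blank 0.68 [354.5 230.2] atz [557.8 -43.7  30. ] dep [557.6 -42.8  34.7]
crossing 0.71 [344.1 229.1] atz [559.4 -23.3  36. ] dep [559.4 -23.1  37.2]
jar 0.71 [218.9 142.6] atz [729.  217.1   0. ] dep [701.5 200.6 104.8]
tin 0.92 [206.3 218.1] atz [579.6 237.9   0. ] dep [579.5 237.6   1.7]
file 0.65 [272.1 283.3] atz [455.9 109.    0. ] dep [458.2 108.7  22.6]
charcoal 0.82 [359.  137.2] atz [736.2 -54.7  25. ] dep [726.8 -47.6  58.3]
side cam at [ 347.4 -313.2  566.9]
stand 0.63 [269.9 263.1] atz [570.5  69.8   0. ] dep [558.2  48.7  31.2]
fence 0.84 [296.1 262.8] atz [593.1  20.2  40. ] dep [ 347.4 -313.2  566.9]
point 0.77 [276.4 250.5] atz [578.2  60.   41. ] dep [582.9  67.7  30.2]
blank 0.87 [303.2 304.1] atz [561.9 -48.1  30. ] dep [559.2 -51.5  36.8]
crossing 0.83 [294.9 296. ] atz [556.6 -31.9  36. ] dep [556.4 -32.2  36.6]
crossing 0.38 [202.8 274.8] atz [448.8  82.3  36. ] dep [452.1  95.3  18.6]
jar 0.96 [302.1 189.1] atz [735.8 209.2   0. ] dep [629.1  65.7 155.7]
jar 0.59 [204. 274.] atz [458.2 109.7   0. ] dep [453.9  93.4  21.9]
tin 0.68 [232.8 208.5] atz [577.8 232.9   0. ] dep [576.  228.7   4.3]
file 0.8 [206.3 275.3] atz [460.5 104.9   0. ] dep [456.1  88.7  22.1]
```

View pics/top0.png

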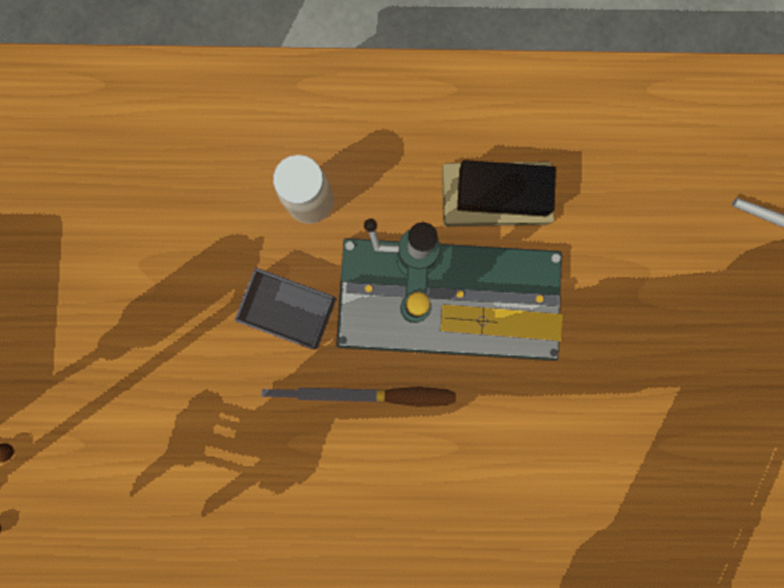

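View pics/side0.png

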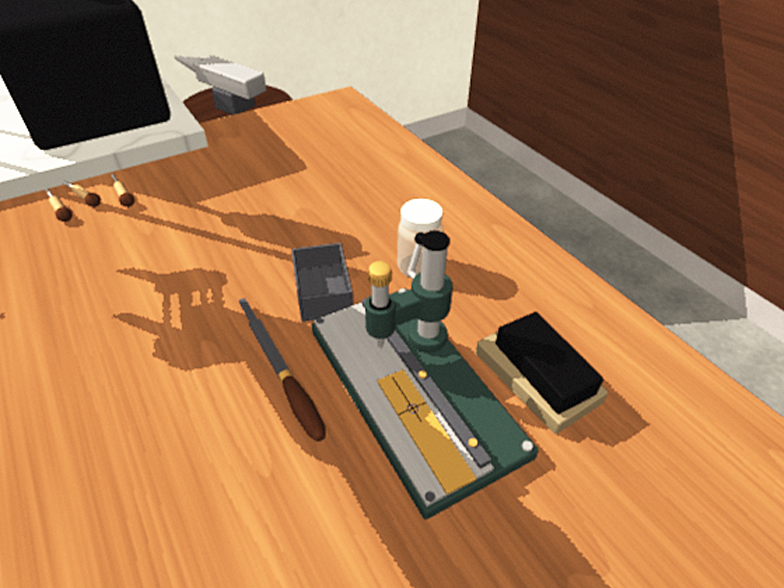

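Both views agree: the stand's punch cap is at top px (299,217) unscaled, the crossing at about (344,229), and the blank reaches right to the -y edge of the base. The jar, tin, file and charcoal block are clear of the planned path. Next I'll fit the stand and blank poses more precisely.

```bash
cat > fit.py <<'E'
from h import *
np.set_printoptions(precision=2,suppress=True)
def cloud(d):
    v,u=np.mgrid[0:420,0:560]; z=d['z_map']
    K=np.array(d['intrinsics']);T=np.array(d['camera_from_world'])
    x=(u-K[0,2])/K[0,0]*z; y=(v-K[1,2])/K[1,1]*z
    P=np.stack([x,-y,-z],-1)-T[:3,3]
    P=P@T[:3,:3]; P[z==0]=np.nan; return P
def fit(n,tag):
    d=cam(n); P=cloud(d); hsv=cv2.cvtColor(d['color'],cv2.COLOR_RGB2HSV)
    near=(abs(P[...,0]-575)<130)&(abs(P[...,1]-30)<190)
    cap=near&(P[...,2]>162)&(P[...,2]<186)&(hsv[...,1]>110)&(hsv[...,0]<35)
    if cap.sum(): 
        C=P[cap]; print(n,'cap n',cap.sum(),'mean',C.mean(0),'mid',(C.max(0)+C.min(0))/2,'zmed',np.median(C[:,2]),C.max(0)[2])
    base=near&(P[...,2]>14)&(P[...,2]<45)
    r=cv2.minAreaRect(P[base][:,:2].astype(np.float32)); print('base rect',r)
    m=(near&(P[...,2]>31)&(P[...,2]<40)&(hsv[...,0]>12)&(hsv[...,0]<32)&(hsv[...,1]>110)).astype(np.uint8)
    k,l,st,_=cv2.connectedComponentsWithStats(m); i=1+st[1:,4].argmax(); vv,uu=np.nonzero(l==i)
    Q=np.array([at_z(d,(a,b),36)[:2] for a,b in zip(uu,vv)],np.float32)
    print('blank rect',cv2.minAreaRect(Q),len(Q))
    for q in mark_of(n,'crossing')[:1]: print('cross',q['uv'],at_z(d,q['uv'],36))
    return d,P
if __name__=='__main__':
    d,P=fit('top',''); print([k for k in d]); print(np.array(d['intrinsics']))
    save(d,'topc.png',(230,150,420,270),4)
    d,P=fit('side',''); save(d,'sidec.png',(215,170,395,380),2.8)
E
python3 fit.py
```

```text
top cap n 217 mean [571.78  68.5  175.79] mid [571.82  68.94 171.64] zmed 176.16609879077748 180.5982479644204
base rect ((575.2092895507812, 41.86088562011719), (355.6325378417969, 259.6195983886719), 89.97162628173828)
blank rect ((558.103759765625, -48.919715881347656), (160.22537231445312, 35.54194259643555), 85.73162078857422) 1640
cross [342.4, 230.7] [556.45 -20.16  36.  ]
['color', 'z_map', 'intrinsics', 'camera_from_world', 'name']
[[388.06   0.   282.16]
 [  0.   388.06 209.26]
 [  0.     0.     1.  ]]
side cap n 249 mean [572.89  63.35 173.37] mid [606.91  64.95 174.02] zmed 175.28401002702842 185.96484357956302
base rect ((575.9306030273438, 41.49995422363281), (258.01654052734375, 356.1556396484375), 0.010716262273490429)
blank rect ((558.0442504882812, -49.7115478515625), (161.05369567871094, 37.30257034301758), 85.78189849853516) 2094
cross [389.7, 260.8] [735.6 -57.9  36. ]
```

View pics/topc.png

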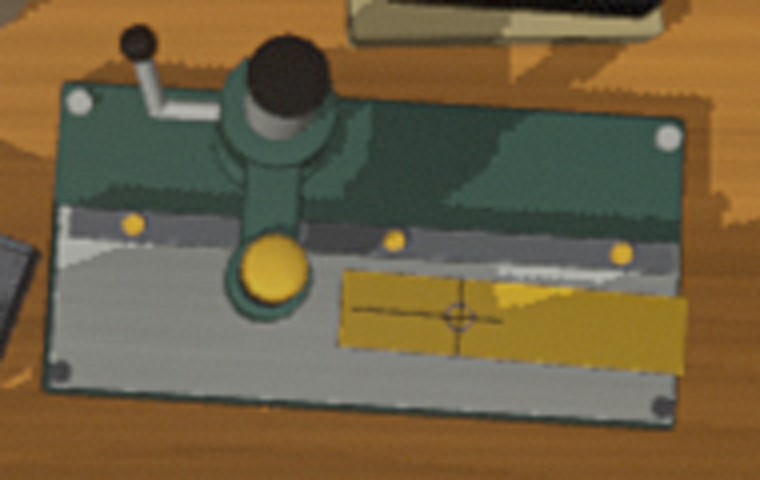

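View pics/sidec.png

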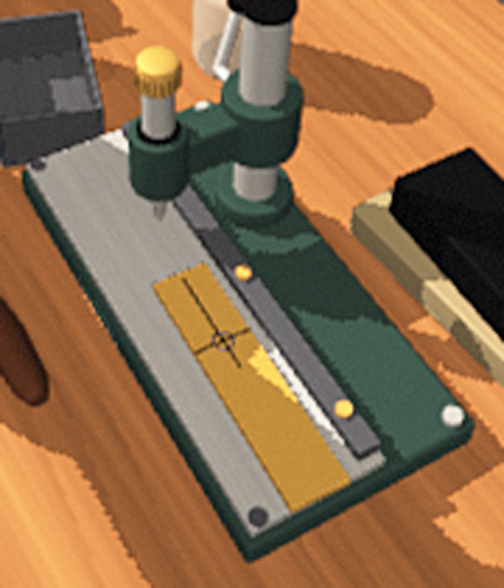

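```bash
python3 - <<'E'
from h import *
np.set_printoptions(precision=2,suppress=True)
t=cam('top');s=cam('side')
T=lambda a,b:(230+a/4-.4,150+b/4-.4); S=lambda a,b:(215+a/2.8-.3,170+b/2.8-.3)
for n,p,z in[('screwLF',(59,371),30),('screwRF',(663,407),30),('screwLB',(79,102),30),('screwRB',(669,138),30),
 ('anv LF',(48,388),30),('anv RF',(675,424),30),('base LB',(64,84),24),('base RB',(684,120),24),('fenceL top front',(70,236),40),('fenceR tf',(678,272),40),('cross',(458,317),36),('blank LB',(343,269),36),('blank LF',(338,347),36),('blankRB',(688,298),36),('blank RF',(684,376),36),('cap',(275,269),176)]:
    print('T',n,at_z(t,T(*p),z),at_depth(t,T(*p)))
for n,p,z in[('cross',(223,341),36),('tip',(159,217),41),('cap',(158,66),176),('screwLF',(38,164),30),('screwRF',(258,516),30),('screwRB',(452,415),30),('blank LF',(154,286),36),('blank LB',(208,264),36)]:
    print('S',n,at_z(s,S(*p),z),at_depth(s,S(*p)))
st=state();print(st['t'],st['eef_pos'],st['tcp_rot'],st['joints'])
E
```

```text
T screwLF [533.36 160.86  30.  ] [533.36 160.77  31.07]
T screwRF [ 519.3  -119.46   30.  ] [ 519.31 -119.38   30.26]
T screwLB [659.47 153.71  30.  ] [660.14 153.99  26.22]
T screwRB [ 645.42 -124.38   30.  ] [ 646.05 -125.63   25.97]
T anv LF [525.48 165.8   30.  ] [525.4  166.6   21.39]
T anv RF [ 511.51 -124.91   30.  ] [ 511.25 -127.84   20.54]
T base LB [669.1  161.42  24.  ] [669.76 161.72  20.5 ]
T base RB [ 655.09 -133.54   24.  ] [ 659.08 -141.05    0.49]
T fenceL top front [595.27 156.04  40.  ] [596.04 156.73  31.41]
T fenceR tf [ 581.47 -124.4    40.  ] [ 582.16 -127.52   30.06]
T cross [559.9  -23.32  36.  ] [559.85 -23.13  37.12]
T blank LB [581.59  29.89  36.  ] [582.07  29.22  29.07]
T blank LF [545.55  32.13  36.  ] [545.69  31.45  28.68]
T blankRB [ 569.72 -130.09   36.  ] [ 571.71 -142.07   -1.46]
T blank RF [ 533.71 -127.59   36.  ] [ 533.82 -139.32   -1.07]
T cap [571.58  68.7  176.  ] [571.5   68.76 177.1 ]
S cross [560.49 -24.33  36.  ] [560.85 -23.84  35.1 ]
S tip [574.73  70.86  41.  ] [572.31  66.78  46.59]
S cap [570.1   63.06 176.  ] [569.05  61.28 177.85]
S screwLF [534.14 160.69  30.  ] [534.15 160.73  29.96]
S screwRF [ 520.01 -119.04   30.  ] [ 520.17 -118.86   29.52]
S screwRB [ 644.15 -127.28   30.  ] [ 646.71 -125.68   25.38]
S blank LF [546.62  29.77  36.  ] [546.03  28.77  37.55]
S blank LB [583.17  26.88  36.  ] [585.1   29.66  31.66]
1.4 [162.35 603.57 214.66] [3.14 0.   2.88] [ 1.2   0.49  1.56  0.    1.09 -0.11]
```

```bash
cat >> h.py <<'E'
O=np.array([572.3,68.2]); PSI=-0.050
ex=np.array([np.cos(PSI),np.sin(PSI)]); ey=np.array([-ex[1],ex[0]])
def s2w(x,y): return O+x*ex+y*ey
def w2s(p): q=np.asarray(p)[:2]-O; return np.array([q@ex,q@ey])
from scipy.spatial.transform import Rotation as Rn
def go(x,y,z,yaw=None):
    s=state(); R=Rn.from_euler('xyz',s['tcp_rot']).as_matrix(); p=np.array(s['eef_pos'])
    d=np.r_[s2w(x,y),z]-p
    print('t',s['t'],'now stand',w2s(p).round(2),p[2].round(2),'tilt',R[:,2].round(4),'F',np.round(s['ft_force'],1),'yaw',round(s['tcp_rot'][2],4))
    print('slide m',(R.T@d/1000).round(4),'roll',None if yaw is None else round((s['tcp_rot'][2]-yaw+np.pi)%(2*np.pi)-np.pi,4))
E
python3 -c "
from h import *
go(-46,-128,214,np.pi-.05)"
```

```text
t 1.4 now stand [-436.2   514.21] 214.66 tilt [ 0.e+00  1.e-04 -1.e+00] F [-0.4 -0.1 -0. ] yaw 2.8788
slide m [-0.517  -0.5453  0.0006] roll -0.2128
```

Call:
step_arm:
  increments:
    - {"slide": [-0.517,-0.5455,0],"roll": -0.2128}
    - {"slide": [-0.517,-0.5455,0],"roll": -0.2128}
    - {"slide": [-0.517,-0.5455,0],"roll": -0.2128}
    - {"slide": [-0.517,-0.5455,0],"roll": -0.2128}
    - {"slide": [-0.517,-0.5455,0],"roll": -0.2128}
  fingers: 1

```text
t: 2.02
eef_pos: [311.7, 327.0, 214.9]
tcp_rot: [3.141, 0.001, 3.092]
ft_force: [0.9, 0.6, -0.1]
opening: 0.999
grip_force: 0.0
```

```bash
python3 -c "
from h import *
go(-46,-128,214,np.pi-.05)"
```

```text
t 2.025 now stand [-273.25  245.47] 214.88 tilt [ 7.e-04  5.e-04 -1.e+00] F [ 0.9  0.6 -0.1] yaw 3.092
slide m [-0.2271 -0.3736  0.0008] roll 0.0004
```

Call:
step_arm:
  increments:
    - {"slide": [-0.227,-0.3735,0],"roll": 0}
    - {"slide": [-0.227,-0.3735,0],"roll": 0}
    - {"slide": [-0.227,-0.3735,0],"roll": 0}
    - {"slide": [-0.227,-0.3735,0],"roll": 0}
    - {"slide": [-0.227,-0.3735,0],"roll": 0}

```text
t: 2.65
eef_pos: [460.6, 51.8, 214.9]
tcp_rot: [3.141, 0.001, 3.091]
ft_force: [0.1, 0.3, -0.5]
opening: 0.997
grip_force: 0.0
```

```bash
python3 -c "
from h import *
go(-46,-128,33,np.pi-.05)"
```

```text
t 2.65 now stand [-110.77  -21.94] 214.95 tilt [ 9.e-04  1.e-04 -1.e+00] F [ 0.1  0.3 -0.5] yaw 3.0914
slide m [-0.0646 -0.1061  0.182 ] roll -0.0002
```

Call:
step_arm:
  increments:
    - {"slide": [-0.0645,-0.106,0],"roll": 0}
    - {"slide": [-0.0645,-0.106,0],"roll": 0}
    - {"slide": [-0.0645,-0.106,0.06],"roll": 0}
    - {"slide": [-0.0645,-0.106,0.12],"roll": 0}
    - {"slide": [-0.0645,-0.106,0.16],"roll": 0}

```text
t: 3.28
eef_pos: [518.2, -55.3, 52.4]
tcp_rot: [3.141, -0.001, 3.091]
ft_force: [0.9, -0.1, -0.8]
opening: 1.0
grip_force: 0.0
```

```bash
python3 -c "
from h import *
go(-46,-128,33,np.pi-.05)
d=cam('side');save(d,'s1.png',(180,130,460,400),2.1)"
```

```text
t 3.275 now stand [ -47.83 -126.1 ] 52.42 tilt [-1.5e-03  5.0e-04 -1.0e+00] F [ 0.9 -0.1 -0.8] yaw 3.091
slide m [-0.0019 -0.0019  0.0194] roll -0.0006
```

View pics/s1.png

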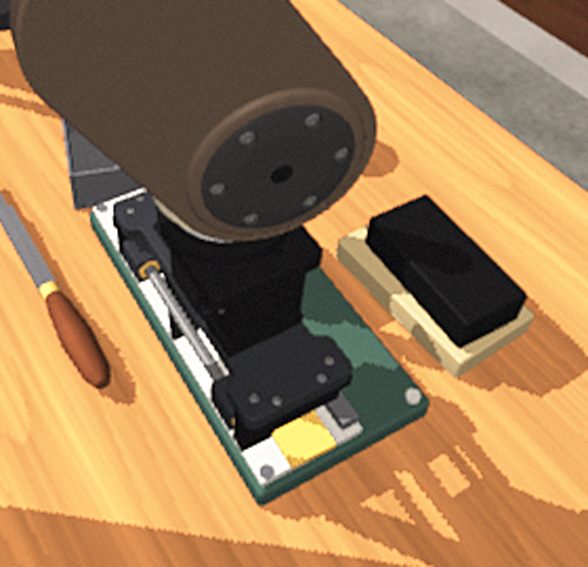

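The gripper straddles the anvil at the blank's robot side and clears the guide. It hides the blank from this camera, so I'll go on by the pose and force readings.

Call:
step_arm:
  increments:
    - {"slide": [0,0,0.01],"roll": 0}
    - {"slide": [0,0,0.018],"roll": 0}
    - {"slide": [0,0,0.018],"roll": 0}

```text
t: 3.7
eef_pos: [519.3, -55.2, 37.3]
tcp_rot: [-3.141, 0.001, 3.092]
ft_force: [0.1, 0.5, 0.6]
opening: 1.0
grip_force: 0.0
```

```bash
python3 -c "
from h import *
go(-38,-128,33,np.pi-.05)"
```

```text
t 3.7 now stand [ -46.78 -125.93] 37.32 tilt [ 1.2e-03 -2.0e-04 -1.0e+00] F [0.1 0.5 0.6] yaw 3.0917
slide m [-0.0088 -0.0021  0.0043] roll 0.0001
```

Call:
step_arm:
  increments:
    - {"slide": [0,0,0.0045],"roll": 0}
    - {"slide": [-0.004,0,0.0045],"roll": 0}
    - {"slide": [-0.007,0,0.0045],"roll": 0}
    - {"slide": [-0.01,0,0.0045],"roll": 0}
    - {"slide": [-0.013,0,0.0045],"roll": 0}

```text
t: 4.32
eef_pos: [531.8, -55.8, 32.1]
tcp_rot: [3.141, -0.001, 3.092]
ft_force: [-2.9, 0.3, 1.3]
opening: 1.003
grip_force: 1.2
```

Call:
step_arm:
  increments:
    - {"slide": [-0.0015,0,0],"roll": 0}
    - {"slide": [-0.003,0,0],"roll": 0}

```text
t: 4.58
eef_pos: [534.8, -56.0, 32.1]
tcp_rot: [3.141, -0.0, 3.092]
ft_force: [-2.6, 0.7, 1.0]
opening: 1.002
grip_force: 1.2
```

```bash
python3 -c "
from h import *
go(-28,-128,33,np.pi-.05)"
```

```text
t 4.575 now stand [ -31.22 -125.91] 32.11 tilt [-3.e-04  1.e-04 -1.e+00] F [-2.6  0.7  1. ] yaw 3.0916
slide m [-0.0032 -0.0021 -0.0009] roll 0.0
```

Call:
step_arm:
  increments:
    - {"slide": [-0.001,0,0],"roll": 0}
    - {"slide": [-0.002,0,0],"roll": 0}

```text
t: 4.82
eef_pos: [535.7, -55.9, 32.0]
tcp_rot: [3.141, -0.003, 3.092]
ft_force: [-9.5, -0.5, 6.2]
opening: 0.999
grip_force: 4.7
```

Call:
step_arm:
  increments:
    - {"slide": [-0.001,0,0],"roll": 0}

```text
t: 4.95
eef_pos: [535.8, -55.9, 31.9]
tcp_rot: [3.141, -0.005, 3.092]
ft_force: [-13.5, -0.9, 8.2]
opening: 1.0
grip_force: 6.6
```

Call:
step_arm:
  increments:
    - {"slide": [-0.001,0,0],"roll": 0}

```text
t: 5.08
eef_pos: [535.9, -55.9, 31.9]
tcp_rot: [3.141, -0.007, 3.092]
ft_force: [-18.5, -1.9, 11.4]
opening: 0.998
grip_force: 8.5
```

Call:
step_arm:
  increments:
    - {"slide": [0.006,0,0],"roll": 0}
    - {"slide": [0.02,0,0],"roll": 0}
    - {"slide": [0.02,0,-0.03],"roll": 0}
    - {"slide": [0.02,-0.04,-0.07],"roll": 0.18}
    - {"slide": [0.02,-0.09,-0.09],"roll": 0.36}
  fingers: 1

```text
t: 5.7
eef_pos: [514.5, -145.7, 124.0]
tcp_rot: [3.141, 0.003, 2.728]
ft_force: [1.3, 0.4, 0.0]
opening: 0.998
grip_force: 0.0
```

```bash
python3 -c "
from h import *
go(0,-250,120,np.pi/2-.05)
np.set_printoptions(precision=2,suppress=True)
from fit import *
d,P=fit('side','');d,P=fit('top','');save(d,'t2.png',(230,150,420,270),4)"
```

```text
t 5.7 now stand [ -47.01 -216.47] 124.04 tilt [ 2.7e-03 -9.0e-04 -1.0e+00] F [1.3 0.4 0. ] yaw 2.7277
slide m [-0.0559 -0.0146  0.0042] roll 1.2069
base rect ((547.298828125, 33.92109680175781), (193.45545959472656, 411.9897155761719), 22.2733154296875)
blank rect ((565.80322265625, -21.209075927734375), (100.77864074707031, 32.818729400634766), 86.05123901367188) 501
cross [296.6, 293.5] [561.48 -29.41  36.  ]
top cap n 219 mean [571.78  68.48 175.62] mid [571.9   69.01 171.12] zmed 176.03724683339686 179.4460042784728
base rect ((575.194580078125, 41.68373107910156), (356.3113098144531, 259.68145751953125), 89.9168930053711)
blank rect ((567.107421875, -48.98529815673828), (160.12265014648438, 36.098995208740234), 86.93624114990234) 1642
cross [344.6, 222.3] [572.02 -24.31  36.  ]
```

View pics/t2.png

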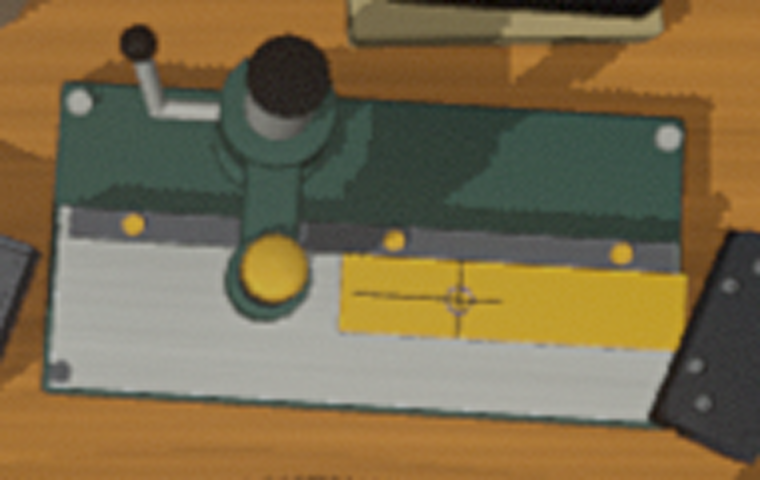

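The blank now lies flush along the fence: its rect angle is -3.06°, close to the stand's -2.9°. The crossing is at crop (459,299) and the -y end is at stand y of about -197. I'll shut the fingers, turn 90° and push from the -y end.

Call:
step_arm:
  increments:
    - {"slide": [-0.056,-0.0145,0],"roll": 0.18}
    - {"slide": [-0.056,-0.0145,0],"roll": 0.36}
    - {"slide": [-0.056,-0.0145,0],"roll": 0.54}
    - {"slide": [-0.056,-0.0145,0],"roll": 0.72}
    - {"slide": [-0.056,-0.0145,0],"roll": 0.9}
  fingers: 0

```text
t: 6.52
eef_pos: [559.6, -179.1, 121.0]
tcp_rot: [-3.14, -0.001, 1.829]
ft_force: [-0.2, -0.1, 0.3]
opening: 0.53
grip_force: 0.0
```

```bash
sed -i 's/O=np.array.*; PSI/O=np.array([572.96,68.17]); PSI/' h.py; python3 -c "
from h import *
go(0,-226,60,np.pi/2-.05)"
```

```text
t 6.525 now stand [  -1.02 -247.59] 121.0 tilt [-0.0015  0.001  -1.    ] F [-0.2 -0.1  0.3] yaw 1.8287
slide m [0.0202 0.0076 0.061 ] roll 0.3079
```

Call:
step_arm:
  increments:
    - {"slide": [0.01,0.004,0],"roll": 0.16}
    - {"slide": [0.02,0.0075,0],"roll": 0.308}
    - {"slide": [0.02,0.0075,0.04],"roll": 0.308}
    - {"slide": [0.02,0.0075,0.06],"roll": 0.308}
    - {"slide": [0.02,0.0075,0.075],"roll": 0.308}

```text
t: 7.15
eef_pos: [561.4, -158.0, 45.4]
tcp_rot: [-3.14, -0.001, 1.526]
ft_force: [-0.4, 0.2, -0.8]
opening: 0.022
grip_force: 0.0
```

```bash
python3 -c "
from h import *
go(0,-213,33,np.pi/2-.05);print(state()['opening'])"
```

```text
t 7.15 now stand [-1.9000e-01 -2.2647e+02] 45.44 tilt [-1.9e-03  9.0e-04 -1.0e+00] F [-0.4  0.2 -0.8] yaw 1.526
slide m [0.0135 0.0003 0.0124] roll 0.0052
0.02235344198252041
```

Call:
step_arm:
  increments:
    - {"slide": [0,0,0.0125],"roll": 0.005}
    - {"slide": [0.008,0,0.0125],"roll": 0.005}
    - {"slide": [0.016,0,0.0125],"roll": 0.005}
    - {"slide": [0.022,0,0.0125],"roll": 0.005}
    - {"slide": [0.027,0,0.0125],"roll": 0.005}

```text
t: 7.78
eef_pos: [563.6, -132.2, 35.2]
tcp_rot: [3.141, 0.0, 1.519]
ft_force: [0.1, -2.4, 1.5]
opening: 0.004
grip_force: 1.0
```

```bash
python3 -c "
from h import *
go(0,-125,33,np.pi/2-.05);print(state()['opening'])"
```

```text
t 7.775 now stand [   0.71 -200.56] 35.16 tilt [ 1.e-03 -5.e-04 -1.e+00] F [ 0.1 -2.4  1.5] yaw 1.519
slide m [ 0.0756 -0.0008  0.0021] roll -0.0018
0.003579808982103573
```

Call:
step_arm:
  increments:
    - {"slide": [0,0,0.0022],"roll": 0}
    - {"slide": [0.006,0,0.0022],"roll": 0}
    - {"slide": [0.014,0,0.0022],"roll": 0}
    - {"slide": [0.022,0,0.0022],"roll": 0}
    - {"slide": [0.03,0,0.0022],"roll": 0}

```text
t: 8.4
eef_pos: [564.9, -101.9, 32.4]
tcp_rot: [-3.141, -0.0, 1.519]
ft_force: [0.3, -1.3, -0.5]
opening: 0.003
grip_force: 0.7
```

Call:
step_arm:
  increments:
    - {"slide": [0.008,0,0],"roll": 0}
    - {"slide": [0.016,0,0],"roll": 0}
    - {"slide": [0.023,0,0],"roll": 0}
    - {"slide": [0.03,0,0],"roll": 0}

```text
t: 8.9
eef_pos: [566.5, -72.1, 32.4]
tcp_rot: [-3.142, -0.0, 1.519]
ft_force: [0.3, -2.0, -0.4]
opening: 0.002
grip_force: 0.6
```

```bash
python3 -c "
from h import *
from fit import *
go(0,-125,33,np.pi/2-.05);fit('side','');d,P=fit('top','')"
```

```text
t 8.9 now stand [   0.54 -140.43] 32.4 tilt [-0.  0. -1.] F [ 0.3 -2.  -0.4] yaw 1.5186
slide m [ 0.02 -0.   -0.  ] roll -0.0022
side cap n 94 mean [562.89  40.78 168.88] mid [552.1  -10.37 170.41] zmed 168.54937687842403 178.77040866169347
base rect ((570.7921142578125, 42.535736083984375), (247.14285278320312, 370.40374755859375), 4.936308860778809)
blank rect ((571.7229614257812, 64.55833435058594), (67.4761734008789, 37.39424514770508), 87.22689819335938) 470
cross [278.3, 262.4] [569.38  39.27  36.  ]
top cap n 218 mean [571.77  68.49 175.81] mid [571.83  68.08 171.22] zmed 176.25023587659996 180.25494865376666
base rect ((575.3128051757812, 47.79518127441406), (343.987060546875, 259.8514404296875), 89.85893249511719)
blank rect ((570.392578125, 21.09595489501953), (155.02024841308594, 36.4312629699707), 87.59088134765625) 1252
cross [321.1, 213.5] [587.92  19.23  36.  ]
```

Call:
step_arm:
  increments:
    - {"slide": [0.007,0,0],"roll": 0}
    - {"slide": [0.013,0,0],"roll": 0}
    - {"slide": [0.018,0,0],"roll": 0}
    - {"slide": [0.021,0,0],"roll": 0}

```text
t: 9.6
eef_pos: [567.6, -51.2, 32.4]
tcp_rot: [3.142, -0.0, 1.519]
ft_force: [-0.3, -2.1, 0.4]
opening: 0.001
grip_force: 0.8
```

Call:
step_arm:
  increments:
    - {"slide": [-0.01,0,0],"roll": 0}
    - {"slide": [-0.02,0,0],"roll": 0}
    - {"slide": [-0.06,0,0],"roll": 0}
    - {"slide": [-0.1,0,-0.01],"roll": 0}
    - {"slide": [-0.13,0.06,-0.01],"roll": 0}

```text
t: 10.22
eef_pos: [615.0, -184.8, 43.1]
tcp_rot: [-3.14, -0.001, 1.516]
ft_force: [1.0, 0.9, 1.0]
opening: 0.008
grip_force: 0.0
```

```bash
python3 -c "
from h import *
from fit import *
go(0,-119,33,np.pi/2-.05);d,P=fit('side','');save(d,'s3.png',(230,200,330,290),7);d,P=fit('top','')
save(d,'t3.png',(230,185,390,255),5)"
```

```text
t 10.225 now stand [  54.59 -250.54] 43.14 tilt [-0.  0. -1.] F [1.  0.9 1. ] yaw 1.5161
slide m [ 0.13 -0.06  0.01] roll -0.0047
side cap n 223 mean [570.14  57.37 172.63] mid [557.27 -35.11 170.83] zmed 173.8275484935348 179.50685261059016
base rect ((575.70849609375, 43.57359313964844), (258.3248596191406, 352.33526611328125), 0.05046603083610535)
blank rect ((570.337646484375, 37.854496002197266), (161.01893615722656, 37.921531677246094), 87.44154357910156) 1495
cross [269.5, 253.2] [566.88  64.56  36.  ]
top cap n 220 mean [571.67  67.45 175.61] mid [558.64 -36.31 171.16] zmed 176.26176393419144 180.03889606017304
base rect ((575.1925048828125, 41.65403747558594), (356.0032958984375, 259.596435546875), 89.99787902832031)
blank rect ((571.1461791992188, 39.45066452026367), (159.04322814941406, 36.42122268676758), 87.68924713134766) 1321
cross [296.9, 217.9] [579.3   64.04  36.  ]
```

View pics/s3.png

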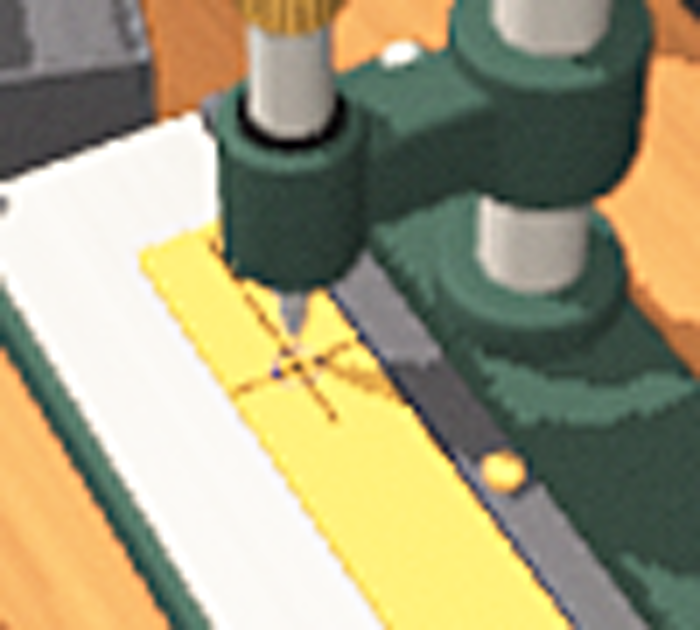

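View pics/t3.png

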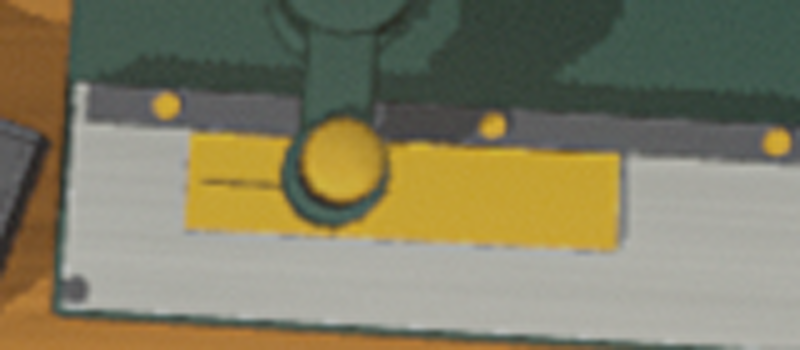

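```bash
cat > rel.py <<'E'
from h import *
import sys
np.set_printoptions(precision=2,suppress=True)
def rel(d,tip,cr):
    a=at_z(d,tip,41);b=at_z(d,cr,36); print('tip stand',w2s(a),'cross stand',w2s(b),'cross-tip',w2s(b)-w2s(a))
if __name__=='__main__':
    d=cam('side'); f=lambda x,y:(230+(x+.5)/7-.5,200+(y+.5)/7-.5)
    rel(d,f(293,337),f(293,367)); print('guide etc')
    from fit import cloud
    # fence top front edge & blank edges from top image: profiles across x_s at several y_s
    t=cam('top'); g=cv2.cvtColor(t['color'],cv2.COLOR_RGB2HSV)
    def prof(ys,xs,z,ch):
        uv=np.array([proj(t,np.r_[s2w(x,ys),z]) for x in xs],np.float32)
        return cv2.remap(g[...,ch],uv[:,0].reshape(1,-1),uv[:,1].reshape(1,-1),cv2.INTER_LINEAR)[0].astype(int)
    xs=np.arange(-24,28,.25)
    for ys in(-100,-80,-60,-40,-25,30,40,48):
        p=prof(ys,xs,36,1); k=np.nonzero(p>130)[0]; print(ys,'blank x',xs[k[0]],xs[k[-1]])
    yy=np.arange(-130,75,.25)
    for x in(-12,0,12):
        uv=np.array([proj(t,np.r_[s2w(x,y),36]) for y in yy],np.float32)
        p=cv2.remap(g[...,1],uv[:,0].reshape(1,-1),uv[:,1].reshape(1,-1),cv2.INTER_LINEAR)[0]
        k=np.nonzero(p>130)[0]; print('x',x,'ends',yy[k[0]],yy[k[-1]])
    print(state()['t'])
E
python3 rel.py
```

```text
tip stand [0.99 1.78] cross stand [-1.65 -3.13] cross-tip [-2.64 -4.91]
guide etc
-100 blank x -17.5 17.5
-80 blank x -17.5 17.0
-60 blank x -18.0 27.75
-40 blank x -18.0 17.0
-25 blank x -18.25 17.0
30 blank x -18.75 16.25
40 blank x -18.75 16.0
48 blank x -19.0 15.75
x -12 ends -108.0 50.5
x 0 ends -108.0 50.25
x 12 ends -107.75 50.5
10.525
```

```bash
cat > axis.py <<'E'
from h import *
from fit import cloud
from scipy.optimize import least_squares
np.set_printoptions(precision=2,suppress=True)
def prof(d,pts,ch):
    g=cv2.cvtColor(d['color'],cv2.COLOR_RGB2HSV)[...,ch]
    uv=np.array([proj(d,p) for p in pts],np.float32)
    return cv2.remap(g,uv[:,0].reshape(1,-1),uv[:,1].reshape(1,-1),cv2.INTER_LINEAR)[0].astype(int)
def run(n):
    d=cam(n);P=cloud(d)
    for nm,c,r,z0,z1 in(('head',(0,0),18,84,118),('pillar',(70,0),14,128,186),('shaft/cap',(0,0),12.5,160,176)):
        w=s2w(*c); q=np.hypot(P[...,0]-w[0],P[...,1]-w[1])
        m=(q<r+5)&(P[...,2]>z0)&(P[...,2]<z1); 
        if nm=='shaft/cap': m&=q>7
        if nm=='head': 
            xs=(P[...,0]-O[0])*ex[0]+(P[...,1]-O[1])*ex[1]; m&=xs<6
        X=P[m][:,:2]
        if len(X)<15: print(n,nm,len(X)); continue
        f=least_squares(lambda p:np.hypot(*(X-p).T)-r,w,loss='soft_l1',f_scale=1)
        print(n,nm,len(X),'centre stand',w2s(f.x)-c,'rms',np.sqrt(np.mean(f.fun**2)))
    yy=np.arange(-130,80,.25)
    for x in(-10,-5,6,11):
        p=prof(d,[np.r_[s2w(x,y),36] for y in yy],1); k=np.nonzero(p>(120 if n=='top' else 100))[0]; print(n,'x',x,'ends',yy[k[0]],yy[k[-1]],'cross y',(yy[k[0]]+yy[k[-1]])/2+25)
    xs=np.arange(-30,24,.25)
    for y in(-95,-80,-40,25,35,45):
        p=prof(d,[np.r_[s2w(x,y),36] for x in xs],1); k=np.nonzero(p[:-20 if n=='side' else None]>110)[0]; 
        if len(k): print(n,'y',y,'x edges',xs[k[0]],xs[k[-1]])
    return d
if __name__=='__main__':
    run('top');run('side');print(state()['t'])
E
python3 axis.py
```

```text
top head 23 centre stand [-0.38 -0.48] rms 0.1117471829873254
top pillar 80 centre stand [-0.62 -0.28] rms 0.3325338904828279
top shaft/cap 95 centre stand [-0.46 -0.49] rms 1.875600562612939
top x -10 ends -108.0 50.5 cross y -3.75
top x -5 ends -108.0 50.5 cross y -3.75
top x 6 ends -108.0 50.5 cross y -3.75
top x 11 ends -108.0 50.5 cross y -3.75
top y -95 x edges -18.0 17.75
top y -80 x edges -18.0 17.25
top y -40 x edges -18.5 17.75
top y 25 x edges -19.0 16.25
top y 35 x edges -19.0 17.0
top y 45 x edges -19.25 16.25
side head 261 centre stand [0.88 0.55] rms 0.6362938764333257
side pillar 444 centre stand [0.69 0.32] rms 0.6598057824921925
side shaft/cap 148 centre stand [0.68 0.65] rms 0.9756907861831963
side x -10 ends -111.0 49.75 cross y -5.625
side x -5 ends -111.0 50.25 cross y -5.375
side x 6 ends -111.0 50.0 cross y -5.5
side x 11 ends -110.75 13.0 cross y -23.875
side y -95 x edges -18.75 17.5
side y -80 x edges -19.0 17.5
side y -40 x edges -19.0 18.25
side y 25 x edges -20.0 7.25
side y 35 x edges -20.0 -0.75
side y 45 x edges -20.25 4.5
10.625
```

Call:
step_arm:
  increments:
    - {"slide": [0,-0.06,0],"roll": -0.004}
    - {"slide": [0.05,-0.06,0],"roll": -0.004}
    - {"slide": [0.1,-0.06,0.005],"roll": -0.004}
    - {"slide": [0.12,-0.06,0.0105],"roll": -0.004}
    - {"slide": [0.12,-0.06,0.0105],"roll": -0.004}

```text
t: 11.25
eef_pos: [562.7, -58.2, 31.7]
tcp_rot: [-3.141, -0.0, 1.525]
ft_force: [-0.3, 0.5, 1.0]
opening: 0.006
grip_force: 0.0
```

```bash
python3 -c "
from h import *
go(-5,-116,32.5,np.pi/2-.05)"
```

```text
t 11.25 now stand [  -3.89 -126.74] 31.66 tilt [-7.e-04  2.e-04 -1.e+00] F [-0.3  0.5  1. ] yaw 1.525
slide m [ 0.0107 -0.0011 -0.0008] roll 0.0042
```

Call:
step_arm:
  increments:
    - {"slide": [0.0,0,-0.0005],"roll": 0.004}
    - {"slide": [0.003,0,-0.0005],"roll": 0.004}
    - {"slide": [0.005,0,-0.0005],"roll": 0.004}

```text
t: 11.62
eef_pos: [563.3, -54.9, 32.5]
tcp_rot: [3.141, -0.0, 1.518]
ft_force: [-0.3, 0.1, -1.1]
opening: 0.005
grip_force: 0.0
```

```bash
python3 -c "
from h import *
go(-5,-116,32.5,np.pi/2-.05)"
```

```text
t 11.625 now stand [  -3.49 -123.4 ] 32.47 tilt [ 1.e-04  0.e+00 -1.e+00] F [-0.3  0.1 -1.1] yaw 1.5176
slide m [ 0.0074 -0.0015 -0.    ] roll -0.0032
```

Call:
step_arm:
  increments:
    - {"slide": [0.002,-0.001,0],"roll": -0.003}
    - {"slide": [0.004,-0.001,0],"roll": -0.003}
    - {"slide": [0.0055,-0.001,0],"roll": -0.003}
    - {"slide": [0.0065,-0.001,0],"roll": -0.003}
    - {"slide": [0.007,-0.001,0],"roll": -0.003}

```text
t: 12.25
eef_pos: [562.7, -47.3, 32.4]
tcp_rot: [-3.142, -0.0, 1.522]
ft_force: [0.1, -0.9, 0.1]
opening: 0.007
grip_force: 0.8
```

```bash
python3 -c "
from h import *
go(-50,-130,60,np.pi/2-.05)"
```

```text
t 12.25 now stand [  -4.51 -115.83] 32.42 tilt [ 0.  0. -1.] F [ 0.1 -0.9  0.1] yaw 1.5216
slide m [-0.0141 -0.0455 -0.0276] roll 0.0008
```

Call:
step_arm:
  increments:
    - {"slide": [-0.015,0,0],"roll": 0}
    - {"slide": [-0.018,-0.04,0],"roll": 0}
    - {"slide": [0.01,-0.045,0],"roll": 0}
    - {"slide": [0.049,-0.045,0],"roll": 0}
    - {"slide": [0.049,-0.04,0],"roll": 0}

```text
t: 12.88
eef_pos: [525.0, 4.6, 32.5]
tcp_rot: [-3.141, -0.0, 1.524]
ft_force: [1.2, 0.2, 0.8]
opening: 0.008
grip_force: 0.0
```

```bash
python3 -c "
from h import *
go(-30,-66,32.4,np.pi/2-.05)"
```

```text
t 12.875 now stand [-44.68 -65.89] 32.53 tilt [-1.e-04  2.e-04 -1.e+00] F [1.2 0.2 0.8] yaw 1.5237
slide m [-0.0002  0.0147  0.0001] roll 0.0029
```

Call:
step_arm:
  increments:
    - {"slide": [0,0.005,0],"roll": 0.003}
    - {"slide": [0,0.009,0],"roll": 0.003}
    - {"slide": [0,0.012,0],"roll": 0.003}
    - {"slide": [0,0.0135,0],"roll": 0.003}
    - {"slide": [0,0.015,0],"roll": 0.003}

```text
t: 13.5
eef_pos: [540.1, 2.7, 32.4]
tcp_rot: [-3.142, -0.0, 1.518]
ft_force: [-0.2, -0.2, -0.0]
opening: 0.004
grip_force: 0.0
```

Call:
step_arm:
  increments:
    - {"slide": [0,0.001,0],"roll": 0}
    - {"slide": [0,0.002,0],"roll": 0}

```text
t: 13.75
eef_pos: [542.1, 2.8, 32.4]
tcp_rot: [3.142, -0.0, 1.519]
ft_force: [-0.0, -0.0, 0.9]
opening: 0.005
grip_force: 0.0
```

Call:
step_arm:
  increments:
    - {"slide": [0,0.001,0],"roll": 0}
    - {"slide": [0,0.002,0],"roll": 0}

```text
t: 14.0
eef_pos: [544.2, 2.7, 32.4]
tcp_rot: [3.142, -0.0, 1.519]
ft_force: [-0.3, 0.0, 0.3]
opening: 0.004
grip_force: 0.0
```

Call:
step_arm:
  increments:
    - {"slide": [0,0.001,0],"roll": 0}
    - {"slide": [0,0.002,0],"roll": 0}

```text
t: 14.25
eef_pos: [545.3, 2.6, 32.3]
tcp_rot: [-3.14, -0.0, 1.519]
ft_force: [-6.2, 0.6, 3.6]
opening: 0.005
grip_force: 2.8
```

Call:
step_arm:
  increments:
    - {"slide": [0,0.001,0],"roll": 0}

```text
t: 14.38
eef_pos: [545.5, 2.8, 32.2]
tcp_rot: [-3.138, -0.0, 1.519]
ft_force: [-10.3, 0.8, 6.6]
opening: 0.002
grip_force: 4.8
```

Call:
step_arm:
  increments:
    - {"slide": [0,0.001,0],"roll": 0}
    - {"slide": [0,-0.008,0],"roll": 0}
    - {"slide": [-0.02,-0.03,0],"roll": 0}
    - {"slide": [-0.08,-0.035,-0.02],"roll": 0}
    - {"slide": [-0.14,-0.035,-0.04],"roll": 0}

```text
t: 15.0
eef_pos: [504.5, -135.1, 72.4]
tcp_rot: [3.141, 0.0, 1.52]
ft_force: [0.6, -0.2, 0.3]
opening: 0.003
grip_force: 0.0
```

Call:
step_arm:
  increments:
    - {"slide": [-0.05,0.02,-0.02],"roll": 0}
    - {"slide": [-0.08,0.04,-0.02],"roll": 0}
    - {"slide": [-0.08,0.04,-0.02],"roll": 0}

```text
t: 15.38
eef_pos: [541.4, -218.0, 91.9]
tcp_rot: [3.14, 0.001, 1.516]
ft_force: [-0.3, 0.7, 0.5]
opening: 0.003
grip_force: 0.0
```

```bash
python3 axis.py; python3 -c "
from h import *
from fit import *
go(0,0,200);a=[]
for i in range(4):
    d=cam('side');a.append(d['color'].astype(float))
d['color']=np.mean(a,0).astype(np.uint8);save(d,'s4.png',(240,210,310,270),10)
d,P=fit('top','')
"
```

```text
top head 21 centre stand [-0.35 -0.45] rms 0.14814537304644565
top pillar 79 centre stand [-0.7  -0.27] rms 0.3051392400653117
top shaft/cap 97 centre stand [-0.36 -0.44] rms 2.1628837081998618
top x -10 ends -104.5 54.5 cross y 0.0
top x -5 ends -104.25 54.25 cross y 0.0
top x 6 ends -104.5 54.0 cross y -0.25
top x 11 ends -104.25 54.25 cross y 0.0
top y -95 x edges -17.75 18.0
top y -80 x edges -17.75 17.5
top y -40 x edges -17.75 18.25
top y 25 x edges -17.75 18.0
top y 35 x edges -18.0 17.75
top y 45 x edges -18.0 17.75
side head 269 centre stand [0.96 0.46] rms 0.6201613367773957
side pillar 0
side shaft/cap 0
side x -10 ends -107.0 52.0 cross y -2.5
side x -5 ends -107.25 52.75 cross y -2.25
side x 6 ends -107.25 53.5 cross y -1.875
side x 11 ends -107.75 12.5 cross y -22.625
side y -95 x edges -18.0 18.25
side y -80 x edges -18.25 17.25
side y -40 x edges -18.5 17.75
side y 25 x edges -18.0 6.75
side y 35 x edges -18.25 2.0
side y 45 x edges -18.5 4.0
15.475
t 15.475 now stand [ -18.62 -284.91] 91.49 tilt [-0.  0. -1.] F [ 0.3 -0.5 -0.5] yaw 1.5182
slide m [ 0.28  0.02 -0.11] roll None
top cap n 220 mean [571.81  68.42 175.77] mid [571.81  68.11 171.16] zmed 176.39630146031757 179.79219318887877
base rect ((575.221435546875, 41.83677673339844), (259.498779296875, 356.1700439453125), 0.025824105367064476)
blank rect ((570.4332275390625, 14.224491119384766), (101.21194458007812, 36.3248176574707), 87.45818328857422) 885
cross [294.9, 220.6] [574.26  67.71  36.  ]
```

View pics/s4.png

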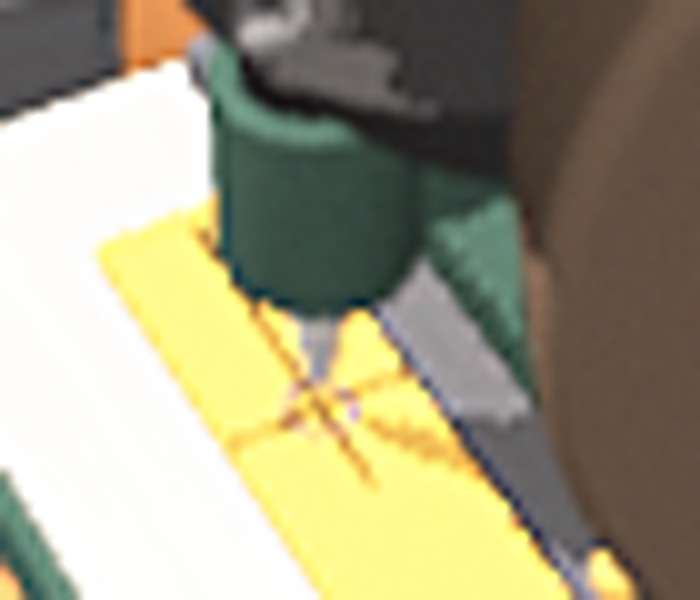

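```bash
python3 -c "
from h import *
np.set_printoptions(precision=2,suppress=True)
d=cam('side');f=lambda x,y:(240+(x+.5)/10-.5,210+(y+.5)/10-.5)
g=lambda uv:(np.array(uv)+.5-[240,210])*10-.5
print('cross stand',w2s(at_z(d,f(320,408),36)),'tip(319,388)',w2s(at_z(d,f(319,388),41)))
for b in((0,0),(.8,.5)):
  for x,y,z in((0,0,41),(0,0,36),(0,2,36),(2,0,36),(0,0,78)): print(b,x,y,z,g(proj(d,np.r_[s2w(x+b[0],y+b[1]),z])))
"
```

```text
cross stand [0.3  0.08] tip(319,388) [0.34 0.48]
(0, 0) 0 0 41 [318.59 390.57]
(0, 0) 0 0 36 [318.72 408.95]
(0, 0) 0 2 36 [313.38 401.26]
(0, 0) 2 0 36 [328.74 404.78]
(0, 0) 0 0 78 [317.63 248.46]
(0.8, 0.5) 0 0 41 [321.28 386.98]
(0.8, 0.5) 0 0 36 [321.39 405.36]
(0.8, 0.5) 0 2 36 [316.06 397.68]
(0.8, 0.5) 2 0 36 [331.41 401.2 ]
(0.8, 0.5) 0 0 78 [320.42 244.85]
```

The crossing sits at crop (320,408) with the punch tip just above it at (319,388). Both cameras put the crossing within about 0.4 mm of the axis, and the blank is square to the fence. Now the cap.

Call:
step_arm:
  increments:
    - {"slide": [0,0,-0.06],"roll": 0}
    - {"slide": [0,0,-0.12],"roll": 0}
    - {"slide": [0.06,0.005,-0.12],"roll": 0}
    - {"slide": [0.12,0.01,-0.12],"roll": 0}
    - {"slide": [0.18,0.015,-0.12],"roll": 0}
  fingers: 0

```text
t: 16.45
eef_pos: [565.0, -35.0, 212.2]
tcp_rot: [3.141, -0.0, 1.518]
ft_force: [1.0, -0.4, -0.3]
opening: 0.004
grip_force: 0.0
```

Call:
step_arm:
  increments:
    - {"slide": [0.06,0.003,0],"roll": 0}
    - {"slide": [0.1,0.005,0],"roll": 0}
    - {"slide": [0.1,0.005,0],"roll": 0}

```text
t: 16.82
eef_pos: [575.0, 65.3, 211.8]
tcp_rot: [3.142, -0.0, 1.522]
ft_force: [-0.8, -0.1, -0.2]
opening: 0.004
grip_force: 0.0
```

```bash
python3 -c "
from h import *
go(0,0,182,np.pi/2-.05)"
```

```text
t 16.825 now stand [ 2.22 -2.79] 211.85 tilt [ 0.e+00  2.e-04 -1.e+00] F [-0.8 -0.1 -0.2] yaw 1.5224
slide m [ 0.0028 -0.0022  0.0299] roll 0.0016
```

Call:
step_arm:
  increments:
    - {"slide": [0.0025,-0.002,0.01],"roll": 0}
    - {"slide": [0.0025,-0.002,0.02],"roll": 0}
    - {"slide": [0.0025,-0.002,0.026],"roll": 0}
    - {"slide": [0.0025,-0.002,0.026],"roll": 0}

```text
t: 17.32
eef_pos: [573.2, 64.7, 185.3]
tcp_rot: [-3.141, -0.0, 1.518]
ft_force: [0.6, -0.6, 0.5]
opening: 0.007
grip_force: 0.0
```

```bash
python3 -c "
from h import *
go(0,0,180,np.pi/2-.05)"
```

```text
t 17.325 now stand [ 0.46 -3.48] 185.25 tilt [-1.1e-03  1.0e-04 -1.0e+00] F [ 0.6 -0.6  0.5] yaw 1.5176
slide m [ 0.0035 -0.0005  0.0053] roll -0.0032
```

Call:
step_arm:
  increments:
    - {"slide": [0.0035,-0.0005,0],"roll": 0}
    - {"slide": [0.0035,-0.0005,0.002],"roll": 0}
    - {"slide": [0.0035,-0.0005,0.004],"roll": 0}

```text
t: 17.7
eef_pos: [573.1, 68.9, 182.0]
tcp_rot: [3.141, -0.0, 1.519]
ft_force: [0.2, 0.3, 0.1]
opening: 0.004
grip_force: 0.0
```

Call:
step_arm:
  increments:
    - {"slide": [0,0,0.0015],"roll": 0}
    - {"slide": [0,0,0.003],"roll": 0}

```text
t: 17.95
eef_pos: [573.1, 68.8, 178.8]
tcp_rot: [3.142, -0.0, 1.519]
ft_force: [0.0, 0.4, 0.3]
opening: 0.003
grip_force: 0.0
```

Call:
step_arm:
  increments:
    - {"slide": [0,0,0.0015],"roll": 0}

```text
t: 18.08
eef_pos: [573.1, 68.8, 177.4]
tcp_rot: [3.141, -0.0, 1.519]
ft_force: [-0.5, -0.1, 3.7]
opening: 0.008
grip_force: 1.8
```

Call:
step_arm:
  increments:
    - {"slide": [0,0,0.0015],"roll": 0}

```text
t: 18.2
eef_pos: [573.3, 68.8, 176.2]
tcp_rot: [3.141, -0.0, 1.519]
ft_force: [-0.7, -0.6, 5.5]
opening: 0.006
grip_force: 2.7
```

Call:
step_arm:
  increments:
    - {"slide": [0,0,0.0015],"roll": 0}
    - {"slide": [0,0,0.003],"roll": 0}

```text
t: 18.45
eef_pos: [573.4, 68.8, 173.5]
tcp_rot: [3.14, -0.0, 1.519]
ft_force: [-1.7, 1.0, 9.5]
opening: 0.007
grip_force: 4.6
```

Call:
step_arm:
  increments:
    - {"slide": [0,0,0.001],"roll": 0}

```text
t: 18.58
eef_pos: [573.4, 68.9, 172.7]
tcp_rot: [3.14, -0.0, 1.519]
ft_force: [-2.1, -0.2, 11.2]
opening: 0.004
grip_force: 5.2
```

Call:
step_arm:
  increments:
    - {"slide": [0,0,0.001],"roll": 0}

```text
t: 18.7
eef_pos: [573.4, 68.8, 171.9]
tcp_rot: [3.14, -0.0, 1.519]
ft_force: [-2.5, -0.3, 11.3]
opening: 0.002
grip_force: 5.8
```

Call:
step_arm:
  increments:
    - {"slide": [0,0,0.001],"roll": 0}

```text
t: 18.82
eef_pos: [573.5, 68.8, 171.0]
tcp_rot: [3.14, -0.0, 1.519]
ft_force: [-2.4, -0.7, 13.1]
opening: 0.005
grip_force: 6.4
```

Call:
step_arm:
  increments:
    - {"slide": [0,0,0.001],"roll": 0}

```text
t: 18.95
eef_pos: [573.5, 68.8, 170.2]
tcp_rot: [3.14, -0.0, 1.519]
ft_force: [-2.2, -1.7, 14.5]
opening: 0.004
grip_force: 7.0
```

Call:
step_arm:
  increments:
    - {"slide": [0,0,0.001],"roll": 0}

```text
t: 19.08
eef_pos: [573.5, 68.8, 169.3]
tcp_rot: [3.139, -0.0, 1.519]
ft_force: [-2.9, -0.2, 14.3]
opening: 0.005
grip_force: 7.3
```

Call:
step_arm:
  increments:
    - {"slide": [0,0,0.001],"roll": 0}

```text
t: 19.2
eef_pos: [573.6, 68.9, 168.4]
tcp_rot: [3.139, -0.0, 1.519]
ft_force: [-2.4, -0.9, 14.7]
opening: 0.005
grip_force: 7.3
```

Call:
step_arm:
  increments:
    - {"slide": [0,0,0.001],"roll": 0}

```text
t: 19.32
eef_pos: [573.4, 68.9, 167.2]
tcp_rot: [3.14, -0.0, 1.519]
ft_force: [-2.9, -0.8, 9.0]
opening: 0.004
grip_force: 5.2
```

Force dropped from 14.7 to 9.0 N: that is the snap, so I'll let it up.

Call:
step_arm:
  increments:
    - {"slide": [0,0,-0.004],"roll": 0}
    - {"slide": [0,0,-0.009],"roll": 0}
    - {"slide": [0,0,-0.014],"roll": 0}
    - {"slide": [0,0,-0.03],"roll": 0}
    - {"slide": [0,0,-0.06],"roll": 0}

```text
t: 19.95
eef_pos: [572.7, 68.8, 226.2]
tcp_rot: [-3.14, 0.0, 1.519]
ft_force: [1.0, 0.1, 0.1]
opening: 0.007
grip_force: 0.0
```

Call:
step_arm:
  increments:
    - {"slide": [-0.06,-0.01,0],"roll": 0}
    - {"slide": [-0.12,-0.02,0],"roll": 0}
    - {"slide": [-0.18,-0.02,0],"roll": 0}
    - {"slide": [-0.24,-0.02,0],"roll": 0}
    - {"slide": [-0.3,-0.02,0],"roll": 0}

```text
t: 20.58
eef_pos: [537.2, -231.7, 226.8]
tcp_rot: [3.141, 0.0, 1.519]
ft_force: [0.3, -0.1, 1.1]
opening: 0.001
grip_force: 0.0
```

```bash
python3 axis.py; python3 -c "
from h import *
print(state()['ft_force'])
d=cam('side');im=d['color'][:,:,::-1]
a=cv2.resize(im[210:270,240:310],None,fx=8,fy=8,interpolation=cv2.INTER_CUBIC)
t=cam('top');b=t['color'][70:330,150:450,::-1]
c=np.zeros((480,800,3),np.uint8);c[:,:560]=a;c[:208,560:]=cv2.resize(b,(240,208));cv2.imwrite('pics/fin.png',c)
for n in('jar','tin','file'):
    m=mark_of('top',n)
    if m: print(n,m[0]['uv'])
"
```

```text
top head 19 centre stand [-0.37 -0.48] rms 0.12257431174443105
top pillar 84 centre stand [-0.67 -0.25] rms 0.43752992230332305
top shaft/cap 91 centre stand [-0.56 -0.75] rms 1.819302596814869
top x -10 ends -104.25 54.5 cross y 0.125
top x -5 ends -104.25 54.25 cross y 0.0
top x 6 ends -104.5 54.0 cross y -0.25
top x 11 ends -104.25 54.25 cross y 0.0
top y -95 x edges -17.5 18.0
top y -80 x edges -17.75 17.75
top y -40 x edges -17.75 18.25
top y 25 x edges -17.75 18.0
top y 35 x edges -18.0 17.75
top y 45 x edges -18.0 17.75
side head 269 centre stand [0.9  0.48] rms 0.6810389400764035
side pillar 457 centre stand [0.68 0.33] rms 0.7267173095002296
side shaft/cap 142 centre stand [0.68 0.63] rms 0.903140875290054
side x -10 ends -107.25 53.0 cross y -2.125
side x -5 ends -107.25 53.5 cross y -1.875
side x 6 ends -107.5 54.0 cross y -1.75
side x 11 ends -108.0 13.0 cross y -22.5
side y -95 x edges -18.75 18.5
side y -80 x edges -18.75 17.75
side y -40 x edges -18.75 18.0
side y 25 x edges -18.5 7.25
side y 35 x edges -19.0 2.5
side y 45 x edges -18.75 3.75
20.675
[ 0.99038768  0.87071244 -0.22017057]
tin [207.9, 222.2]
file [274.2, 282.5]
```

View pics/fin.png

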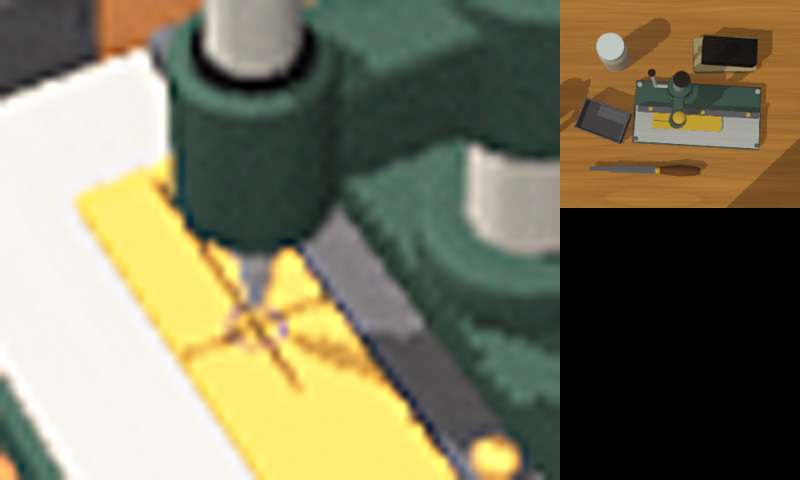

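The punch is raised with its tip over the crossing at crop (256,326). The blank hasn't moved and still lies against the fence, and the other things on the bench are where they were. The robot is touching nothing, so I'm handing in.

```bash
python3 -c "
from cell import env
print(env.job_done())"
```

```text
the job is handed in; nothing more can be done
None
```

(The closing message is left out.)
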